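Lock the reagent carousel with its sliding bolt

ROBOT

A 6-joint arm with a two-finger parallel gripper is mounted at the origin on a cart in front of the work surface, level with it; the furniture and walls round the work are solid. World frame = base frame: x ahead of the robot, y to its left, z up, the work surface at z = 0. Lengths are in m, angles in degrees, forces in N, time in s.
With the tool pointing down it reaches from about 0.35 to 0.875 m from the base axis. Payload 4.2 kg.
Tool frame: the origin (TCP) lies between the finger pads; the fingertips stand 8 mm ahead of it and the grasp point (between the pads) lies 11 mm behind it; z points along the fingers, y is the line along which they close (so a half turn about z gives the same grasp; the last joint's range is limited). The gripper opens to 87 mm and grips with 3 to 60 N. Pads are 19 mm wide; open, the fingers measure 117 mm over their backs; the gripper's body (75 mm by 190 mm) begins 51 mm behind the grasp point.
Start: joints at [-60.642, 22.042, 0.453, 0, -68.411, -14.817], TCP at [0.157, -0.605, 0.231] pointing down, gripper open.
Joint ranges: [-179.83, 179.83], [-69.29, 118.12], [-61.27, 80.66], [-181.25, 117.63], [-171.15, -9.14], [-177.46, 177.46]. Speed limits (degrees/s): [159.86, 159.86, 180, 180, 180, 180].

INTERFACE

Orientations are given as a 3x3 rotation matrix whose columns are the frame's x, y, z axes.
In Python, from station import sense, capture, camera_model, finish_job, find_in gives the robot as it stands. The module is installed in compiled form; this text tells all that it offers.
- The arm moves only by the tool arm_command, never from a script. Its argument "motion" is a list of rows, each a list of 7 numbers: the finger opening in mm, from 0 to 87, then the shift along the tool's x, y, z in mm, then the turn, a rotation vector about the tool's x, y, z in rad. In form: [[jaw, dx, dy, dz, rx, ry, rz], ...]. A call has 1 to 8 rows; each row shifts and turns the commanded pose from where the row before left it, along the tool's axes as they then stand; what a row does not reach is not made up. A row lasts 1/10 s, in which the tool goes at most 50 mm and 8.59 degrees, less where a joint would pass 70% of its speed; a pose out of reach is approached as far as the arm can. A call with a gripper value outside its range is refused whole. The fingers move at their own pace and stop on an object; the grip force is fixed at half the most. Time passes only in rows, so rows that do not move let the fingers close. It gives the time, the measured TCP pose, the force, the opening and the grip force at its end, in the units of the state.
- sense(): the state, without advancing time (a new reading comes with each control period).
- capture(name): name is "scene" or "top" or "wrist"; returns the picture (400x640x3 uint8, red, green, blue); there is no depth.
- camera_model(name): a dict with "fx", "fy", "cx", "cy" (pixels), "R" (3x3) and "t" (3): a world point X has camera coordinates R X + t. Camera axes: x right, y down, z forward; pixel columns grow to the right and rows downward; lengths in m; the calibration is good to about 2 mm. The wrist camera is an equidistant fisheye: a pixel r from the principal point sees the ray r / f radians off the axis. A picture is of the moment at which its call begins: read the wrist's pose just before it. camera_model takes no time and is no camera call; for the wrist camera it gives the pose at the moment of the call.
- finish_job(): hands the job in; it is judged then, once.
Trained networks look in the newest picture that a camera, given by its name, has taken for a name from the list of things; names that differ only in an ending like _2 or _b are one class to them, and where a whole thing is asked for, a point or a joint stands for the part that bears it (a point fixed in the world has none). Each returns a list of dicts, best first, with "p" (0 to 1); they miss things now and then, are a little off and sometimes report something else, mostly with a low value. They report only what shows in the picture. A call takes as long as a camera call.
- find_in(target, camera): "location" ([row, column] in pixels, amid what is visible of it).
The state is a dict: "time_s": time; "joints": joint angles; "joint_velocities": joint speeds; "effort": joint torques, N m; "tcp_pos": TCP position; "ee_rot": TCP orientation; "wrist_force": force on the tool from outside, world axes, zero at the start; "moment": the same for the moment, N m; "gripper_width": opening from 0.0 (shut) to 1.0 (fully open); "gripper_force": force on a finger pad.
Only numpy, scipy, OpenCV 4.12 (cv2) and the standard library are available. Lean on these libraries where they do the work, as an engineer would, in place of code of your own. Each camera call takes 0.05 s, during which the arm holds its last target. There are 200 camera calls.

TASK

Lock the reagent carousel so that it can be carried back to the refrigerator: push the ring round with a fingertip (it has a blue peg for that) until its slot lies in front of the steel bolt, then push the bolt by its red tab through the slot until it is fully home. Push gently, with nothing picked up: do not lift the carousel or shove it along the bench, do not touch the bottles on the ring, and leave the other things on the bench where they are.

Things in the scene. Friction and masses are not known exactly. Their poses are not given: they have to be found in the camera images.
- carousel: Reagent carousel, 320 mm long, 3.7 kg, loose on rubber feet: white round base (radius 79 mm) with a white tongue (62 mm wide, top at 15 mm) out to 212 mm on the -x side. Origin on the bench under the ring's axis; z up, x along the tongue towards the ring. The grey hub (34 mm radius, 49 mm high) stands still. Guide block of the bolt: x -126 to -98 mm, 31 mm wide, 37 mm high.
- ring (a joint): Angle (rad) of the aluminium ring, counterclockwise from above. At 0 the slot lies in front of the bolt and the blue peg stands opposite, on the carousel's +x; at q the peg's direction is (cos q, sin q) in carousel axes. Starts 0.6 to 1.6, stops at -0.4 and 1.9. Stays where left; about 1.3 N at the peg turns it. Ring radius 39 to 75 mm, 20 to 32 mm above the bench.
- peg (a point): Centre of the top of the blue upright finger peg: 12 mm in diameter, 95 mm from the ring's axis, top 68 mm above the bench. It stands on a 24 mm wide lug of the ring (top at 32 mm, ends 107 mm from the axis; peg foot 18 mm wide, 5 mm high). To be pushed sideways.
- slot (a point): Middle of the slot's outer mouth on the ring's top face, 72 mm from the axis, 32 mm above the bench. The slot crosses the whole ring, 14 mm wide, its mouth flared to 24 mm: the bolt centres a ring that is up to about 0.1 rad off. Red lines run along both sides of it.
- bolt (a joint): Travel (m) of the steel bolt along the carousel's +x: 0 drawn back, 0.066 fully home (tab against the guide block, nose through the slot into the fork of the hub). Starts 0 to 0.012. Stays where left; about 3 N moves it. The bar is 10 mm wide with a round nose; if the slot is not in front of it, it meets the ring's rim at about 0.016.
- bolt_tab (a point): Middle of the top edge of the rear face of the bolt's red upright tab; this face, looking to the carousel's -x, is the one to push. Tab 28 mm wide, 8 mm thick, 21 to 63.5 mm above the bench. With the bolt home the point lies 134 mm from the ring's axis, drawn back 200 mm.
- bolt_nose (a point): Tip of the round nose of the bolt, 25.5 mm above the bench.
- ring_bottle_1: Small white dropper bottle (red-capped), 25 to 29 mm across, clipped in a well of the ring and turning with it, top 73 to 79 mm above the bench, 56 mm from the axis, 108 degrees counterclockwise from the peg. Not to be touched. Origin at the centre of its underside.
- ring_bottle_2: Small white dropper bottle (blue-capped), 25 to 29 mm across, clipped in a well of the ring and turning with it, top 73 to 79 mm above the bench, 56 mm from the axis, 144 degrees counterclockwise from the peg. Not to be touched. Origin at the centre of its underside.
- ring_bottle_3: Small white dropper bottle (blue-capped, amber label), 25 to 29 mm across, clipped in a well of the ring and turning with it, top 73 to 79 mm above the bench, 56 mm from the axis, 216 degrees counterclockwise from the peg. Not to be touched. Origin at the centre of its underside.
- ring_bottle_4: Small white dropper bottle (green-capped), 25 to 29 mm across, clipped in a well of the ring and turning with it, top 73 to 79 mm above the bench, 56 mm from the axis, 252 degrees counterclockwise from the peg. Not to be touched. Origin at the centre of its underside.
- ring_bottle_5: Small white dropper bottle (blue-capped), 25 to 29 mm across, clipped in a well of the ring and turning with it, top 73 to 79 mm above the bench, 56 mm from the axis, 288 degrees counterclockwise from the peg. Not to be touched. Origin at the centre of its underside.
- cup: Bystander: lidded clear sample cup, 59 mm across, 45 mm high, loose. Origin at the centre of its underside.
- dropper: Bystander: white dropper bottle with a white cap, 33 mm across, 67 mm high, loose. Origin at the centre of its underside.
- dish: Bystander: petri dish with pale yellow medium, 63 mm across, 15 mm high, loose. Origin at the centre of its underside.
- cassette: Bystander: white test cassette, 70 x 21 x 5 mm, loose. Origin at the centre of its underside.
- timer: Bystander: white kitchen timer, 62 x 62 x 20 mm, loose. Origin at the centre of its underside.

How it is judged:
By the outcome, as a careful person would: the job done as asked, in the order asked, and still so for the second after the job is handed in, with the robot touching nothing.
It also fails if it takes over 51 s, if anything falls off the work surface, if the arm or the gripper's body presses on something with over 40 N, if the wrist force passes 120 N, or if a joint passes its speed limit or range.

## Working session

There is one attempt and no reset: what is moved stays moved. The work goes in short steps, Python scripts to look and compute and a tool call to move; the robot and the scene stay as the last step left them, time stands still between calls to the robot, and variables do not carry over. Pictures are saved under pics/ and viewed, at most 10 in all, crops included, and the job is handed in when it is done.

Besides the shell and the picture viewer there is one more tool, called after "Emit:" as name([rows], argument=value, ...), one row to a line, values as JSON. arm_command: Moves the arm, as the interface text tells. Its arguments: {"type":"object","properties":{"motion":{"type":"array"}},"required":["motion"]}

```bash
mkdir -p pics; cat > h.py <<'E'
import numpy as np, cv2
from station import sense, capture, camera_model, finish_job, find_in
def shot(cam,name):
    im=capture(cam); cv2.imwrite(f'pics/{name}.png',im[:,:,::-1]); return im
def ray(cam,rc,m=None):
    m=m or camera_model(cam); R=np.array(m['R']);t=np.array(m['t'])
    x=(rc[1]-m['cx'])/m['fx'];y=(rc[0]-m['cy'])/m['fy']
    if cam=='wrist':
        r=np.hypot(x,y); d=np.array([x/r*np.sin(r),y/r*np.sin(r),np.cos(r)]) if r>0 else np.array([0,0,1.])
    else: d=np.array([x,y,1.])
    return -R.T@t, R.T@d
def at(cam,rc,z,m=None):
    o,d=ray(cam,rc,m); return o+d*(z-o[2])/d[2]
def px(cam,X,m=None):
    m=m or camera_model(cam); p=np.array(m['R'])@np.array(X)+np.array(m['t']); return [m['cy']+m['fy']*p[1]/p[2],m['cx']+m['fx']*p[0]/p[2]]
E
python3 - <<'E'
from h import *
im=shot('top','top1'); s=shot('scene','scene1')
cv2.imwrite('pics/both.png',cv2.resize(np.vstack([im,s]),(480*1,600))[:,:,::-1])
H=dict(peg=.068,slot=.032,bolt_tab=.0635,bolt_nose=.0255,carousel=.03,ring_bottle_1=.04,cup=.02,dropper=.03,dish=.01,cassette=.003,timer=.01)
for c in ('top','scene'):
    for n,z in H.items():
        for f in find_in(n,c)[:5 if 'bottle' in n else 2]: print(c,n,round(f['p'],2),np.round(f['location']),np.round(at(c,f['location'],z),3))
print(sense()['time_s'],sense()['ee_rot'])
E
```

```text
top peg 0.85 [199. 252.] [ 0.467 -0.075  0.068]
top slot 0.61 [198. 252.] [ 0.473 -0.068  0.032]
top bolt_tab 0.52 [212. 327.] [ 0.432 -0.254  0.063]
top bolt_nose 0.58 [215. 327.] [ 0.427 -0.252  0.026]
top bolt_nose 0.24 [254. 407.] [ 0.327 -0.449  0.026]
top carousel 0.68 [197. 275.] [ 0.474 -0.125  0.03 ]
top ring_bottle_1 0.5 [195. 287.] [ 0.476 -0.156  0.04 ]
top ring_bottle_1 0.46 [183. 242.] [ 0.509 -0.045  0.04 ]
top ring_bottle_1 0.45 [163. 263.] [ 0.557 -0.098  0.04 ]
top cup 0.93 [196. 440.] [ 0.467 -0.534  0.02 ]
top dropper 0.69 [254. 410.] [ 0.326 -0.455  0.03 ]
top dish 0.72 [230. 436.] [ 0.384 -0.525  0.01 ]
top cassette 0.75 [270. 371.] [ 0.288 -0.36   0.003]
top cassette 0.16 [200. 249.] [ 0.47  -0.056  0.003]
top timer 0.91 [134. 222.] [0.639 0.01  0.01 ]
scene peg 0.61 [191. 269.] [ 0.403 -0.161  0.068]
scene slot 0.85 [186. 269.] [ 0.468 -0.106  0.032]
scene bolt_tab 0.63 [192. 279.] [ 0.418 -0.18   0.064]
scene bolt_tab 0.57 [209. 306.] [ 0.395 -0.283  0.064]
scene bolt_nose 0.65 [209. 306.] [ 0.442 -0.249  0.025]
scene carousel 0.74 [191. 282.] [ 0.473 -0.149  0.03 ]
scene carousel 0.5 [192. 271.] [ 0.449 -0.127  0.03 ]
scene ring_bottle_1 0.7 [165. 272.] [ 0.559 -0.043  0.04 ]
scene ring_bottle_1 0.68 [180. 290.] [ 0.522 -0.138  0.04 ]
scene ring_bottle_1 0.59 [169. 285.] [ 0.563 -0.09   0.04 ]
scene ring_bottle_1 0.49 [186. 284.] [ 0.484 -0.144  0.04 ]
scene cup 0.7 [238. 407.] [ 0.486 -0.512  0.02 ]
scene dish 0.6 [268. 398.] [ 0.385 -0.538  0.01 ]
scene dish 0.3 [192. 281.] [ 0.496 -0.127  0.01 ]
scene cassette 0.53 [265. 307.] [ 0.285 -0.362  0.003]
scene timer 0.48 [160. 276.] [0.637 0.004 0.01 ]
1.2 [[-9.67984176e-01 -2.51011221e-01  3.17307298e-05]
 [-2.51011221e-01  9.67984177e-01  2.31415272e-06]
 [-3.12957227e-05 -5.72470603e-06 -9.99999999e-01]]
```

View pics/top1.png

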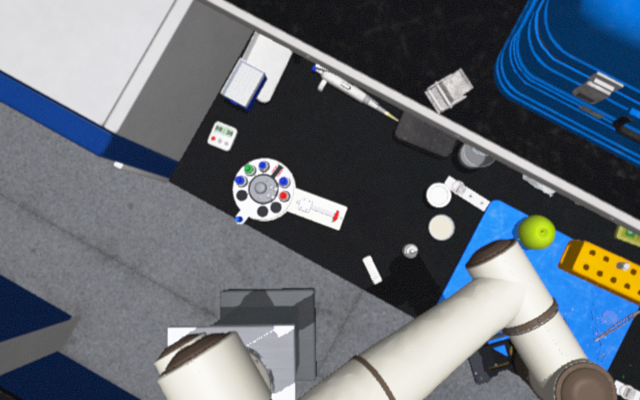

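View pics/scene1.png

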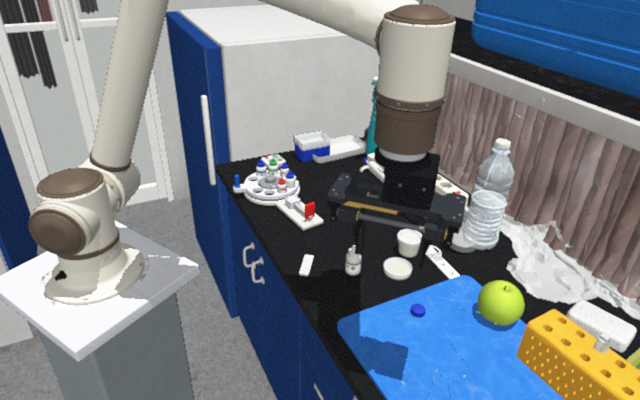

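The top picture shows the ring at about (188,263), the blue peg at (219,240), the red tab at (215,336), and red slot lines near (171,278). The networks' peg and tab are off, so I'll measure from colours.

```bash
python3 - <<'E'
from h import *
im=cv2.imread('pics/top1.png'); c=cv2.resize(im[145:240,222:357],None,fx=5.5,fy=5.5,interpolation=cv2.INTER_CUBIC)
cv2.imwrite('pics/crop1.png',c)
h=cv2.cvtColor(im,cv2.COLOR_BGR2HSV)
red=((h[...,0]<8)|(h[...,0]>172))&(h[...,1]>120)&(h[...,2]>80); blue=(h[...,0]>100)&(h[...,0]<130)&(h[...,1]>120)&(h[...,2]>60)
for nm,m,z in (('red',red,.05),('blue',blue,.068)):
    m=m.copy(); m[:140]=0;m[240:]=0;m[:,:210]=0;m[:,360:]=0
    n,l,s,ce=cv2.connectedComponentsWithStats(m.astype(np.uint8))
    for i in range(1,n):
        if s[i,4]>3: print(nm,s[i],ce[i][::-1].round(1),at('top',ce[i][::-1],z).round(4))
for r in ((188,263),(187,263)): print(at('top',r,.049))
cm=camera_model('top'); print(cm['fx'], -np.array(cm['R']).T@cm['t'])
E
```

```text
red [280 192   7   7  40] [195.2 282.9] [ 0.4757 -0.147   0.05  ]
red [333 211   6  10  30] [215.8 335.5] [ 0.4225 -0.2742  0.05  ]
blue [259 162   7   7  37] [164.8 262. ] [ 0.5491 -0.0993  0.068 ]
blue [234 176  10   8  56] [179.7 238.9] [ 0.5144 -0.0429  0.068 ]
blue [280 177   8   8  48] [180.8 283.1] [ 0.509  -0.1498  0.068 ]
blue [234 217   9   5  33] [218.7 238.1] [ 0.4201 -0.04    0.068 ]
[ 0.49452551 -0.09821366  0.049     ]
[ 0.49698452 -0.09824439  0.049     ]
509.1190792930756 [ 0.38162722 -0.27961433  1.28787334]
```

View pics/crop1.png

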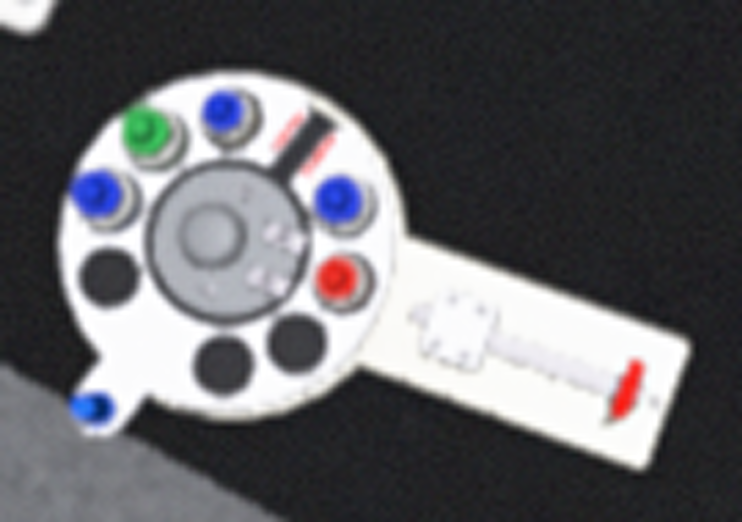

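The crop shows hub centre at crop (228,242), peg head at (90,407), tongue end corners at (690,345)/(643,468), and the tab at (627,390). I'll fit the pose from these.

```bash
cat >> h.py <<'E'
def go(target,ang,s=None):
    """tool-frame shift (mm) and turn about tool z so that tool -x points at world angle ang (deg)"""
    s=s or sense(); R=np.array(s['ee_rot']); p=np.array(s['tcp_pos'])
    d=R.T@(np.array(target)-p)*1e3
    cur=np.degrees(np.arctan2(-R[1,0],-R[0,0])); dr=-((ang-cur+180)%360-180)
    print('shift',d.round(1),'rz deg',round(dr,1),'rad',round(np.radians(dr),3))
E
python3 - <<'E'
from h import *
f=lambda x,y,z: at('top',(y/5.5+145-.4,x/5.5+222-.4),z)[:2]
c=[f(228,242,.049),f(232,245,.0)]
# base/ring outline extremes z~.03 : left 58,right 407,top 70,bottom 420
print('hub',c[0],'ring',[(f(58,243,.025)+f(407,243,.025))/2,(f(232,70,.025)+f(232,420,.025))/2])
a,b=f(690,345,.015),f(643,468,.015); e=(a+b)/2; print('corners',a,b,'width',np.linalg.norm(a-b))
ax=c[0]; d=ax-e; print('len',np.linalg.norm(d),'yaw',np.degrees(np.arctan2(d[1],d[0])), 'yaw by edge',np.degrees(np.arctan2(*(a-b)[::-1]))+90)
p=f(88,407,.068); v=p-ax; print('peg',p,np.linalg.norm(v),np.degrees(np.arctan2(v[1],v[0])))
sl=f(322,120,.032)-ax; print('slot',np.linalg.norm(sl),np.degrees(np.arctan2(sl[1],sl[0])))
for z,q in ((.0635,(637,363)),(.0635,(627,390))): t=f(*q,z); print('tab',t,np.linalg.norm(t-ax))
go([.395,-.07,.15],50)
E
```

```text
hub [ 0.49304735 -0.09832923] ring [array([ 0.49470595, -0.09674698]), array([ 0.49413482, -0.0966255 ])]
corners [ 0.44427785 -0.3034642 ] [ 0.38891126 -0.28084506] width 0.05980873805838197
len 0.2083586272762575 yaw 68.4736633157469 yaw by edge 67.77830892489521
peg [ 0.42033211 -0.0388058 ] 0.09397097712320705 140.69684519280625
slot 0.06928259662729502 -36.1399216429895
tab [ 0.43452126 -0.27920634] 0.1901100568874704
tab [ 0.42280841 -0.27457252] 0.18972403063906826
shift [-364.7  458.1   80.6] rz deg -35.5 rad -0.619
```

Emit:
arm_command([
  [0, -28, 35, 6, 0, 0, 0],
  [0, -28, 35, 6, 0, 0, 0],
  [0, -28, 35, 6, 0, 0, 0],
  [0, -28, 35, 6, 0, 0, 0],
  [0, -28, 35, 6, 0, 0, 0],
  [0, -28, 35, 6, 0, 0, 0],
  [0, -28, 35, 6, 0, 0, 0],
  [0, -28, 35, 6, 0, 0, 0],
])

```text
time_s: 2.0
tcp_pos: [0.304, -0.2762, 0.1827]
ee_rot: [[-0.968, -0.251, 0.001], [-0.251, 0.968, -0.001], [-0.001, -0.001, -1.0]]
wrist_force: [1.6, -1.0, 0.7]
gripper_width: 0.358
gripper_force: 0.0
```

Emit:
arm_command([
  [0, -28, 35, 6, 0, 0, 0],
  [0, -28, 35, 6, 0, 0, 0],
  [0, -28, 35, 6, 0, 0, 0],
  [0, -28, 35, 6, 0, 0, 0],
  [0, 0, 0, 0, 0, 0, -0.14],
  [0, 0, 0, 0, 0, 0, -0.14],
  [0, 0, 0, 0, 0, 0, -0.14],
  [0, 0, 0, 0, 0, 0, -0.14],
])

```text
time_s: 2.8
tcp_pos: [0.3769, -0.1138, 0.1588]
ee_rot: [[-0.682, -0.731, 0.001], [-0.731, 0.682, 0.0], [-0.0, -0.0, -1.0]]
wrist_force: [0.0, -0.0, 0.1]
gripper_width: 0.0
gripper_force: 0.0
```

```bash
python3 - <<'E'
from h import *
m=camera_model('wrist'); s=sense(); shot('wrist','w1'); print(s['time_s'],s['tcp_pos'],s['wrist_force'],{k:np.round(v,3) for k,v in m.items()})
for n in ('peg','slot','bolt_tab'):
    z=dict(peg=.068,slot=.032,bolt_tab=.0635)[n]
    for f in find_in(n,'wrist')[:2]: print(n,f,at('wrist',f['location'],z,m))
ax=np.array([.494,-.097]); a=np.radians(141); t=np.array([-np.sin(a),np.cos(a)])
go([*(ax+.097*np.array([np.cos(a),np.sin(a)])+.028*t),.05],51,s)
E
```

```text
2.8 [ 0.37694228 -0.11376523  0.15875867] [ 0.02959507 -0.01576514  0.06623532] {'fx': np.float64(309.707), 'fy': np.float64(309.707), 'cx': np.float64(317.056), 'cy': np.float64(197.308), 'R': array([[-0.732,  0.682, -0.001],
       [ 0.659,  0.708,  0.254],
       [ 0.174,  0.185, -0.967]]), 't': array([ 0.354, -0.181,  0.275])}
peg {'location': [219.3, 251.2], 'p': 0.9} [ 0.4280045  -0.14154432  0.068     ]
slot {'location': [222.1, 244.7], 'p': 0.96} [ 0.44935444 -0.14059245  0.032     ]
bolt_tab {'location': [120.5, 181.3], 'p': 0.79} [ 0.41334473 -0.24455666  0.0635    ]
shift [-57.4  20.7 108.8] rz deg -4.0 rad -0.07
```

View pics/w1.png

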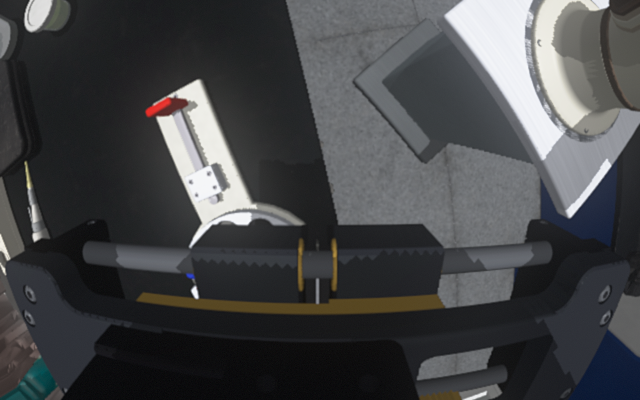

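The wrist picture shows the tab (105,165), the guide block (183,205) and the ring half hidden behind the fingers. Pushing goes on the hidden side, so I rely on force and the top camera. The network's peg answer is not the peg, which agrees with the top view being the better source.

Emit:
arm_command([
  [0, -29, 10, 0, 0, 0, 0],
  [0, -28, 10, 0, 0, 0, 0],
  [0, 0, 0, 0, 0, 0, -0.07],
  [0, 0, 0, 40, 0, 0, 0],
  [0, 0, 0, 40, 0, 0, 0],
  [0, 0, 0, 27, 0, 0, 0],
  [0, 0, 0, 0, 0, 0, 0],
])

```text
time_s: 3.7
tcp_pos: [0.3987, -0.0595, 0.0489]
ee_rot: [[-0.636, -0.771, -0.008], [-0.771, 0.636, -0.002], [0.007, 0.005, -1.0]]
wrist_force: [-0.4, -0.5, 0.0]
gripper_width: 0.009
gripper_force: 0.0
```

```bash
python3 - <<'E'
from h import *
s=sense(); print(s['tcp_pos'],s['wrist_force'])
im=shot('top','top2'); cv2.imwrite('pics/crop2.png',cv2.resize(im[145:240,202:327,::-1],None,fx=5.5,fy=5.5,interpolation=cv2.INTER_CUBIC))
ax=np.array([.494,-.097])
# arc plan: finger angle behind peg; tip center at radius .097
p=np.array(s['tcp_pos'])[:2]-ax; print(np.hypot(*p),np.degrees(np.arctan2(p[1],p[0])))
E
```

```text
[ 0.39865928 -0.05952537  0.04888955] [-0.37075998 -0.45088462  0.00140399]
0.102441209620288 158.54219186840805
```

View pics/crop2.png

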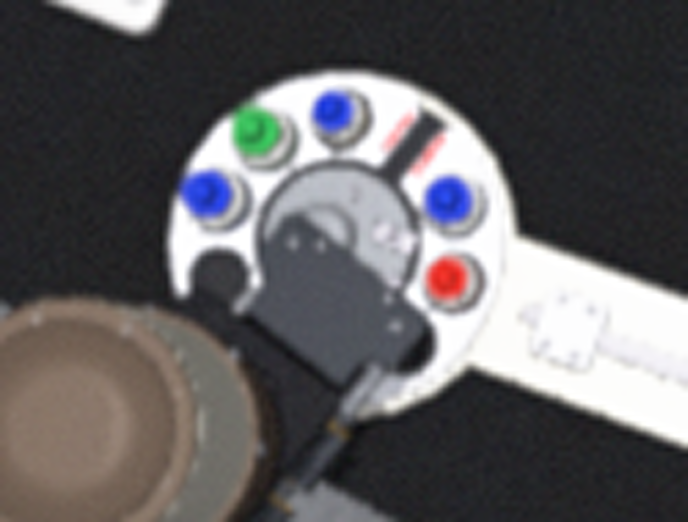

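Emit:
arm_command([
  [0, -3, 0, 0, 0, 0, 0],
  [0, -3, 0, 0, 0, 0, 0],
  [0, -3, 0, 0, 0, 0, 0],
  [0, -3, 0, 0, 0, 0, 0],
  [0, 0, 0, 0, 0, 0, 0],
])

```text
time_s: 4.25
tcp_pos: [0.4097, -0.0492, 0.0521]
ee_rot: [[-0.634, -0.773, 0.002], [-0.773, 0.634, 0.0], [-0.001, -0.001, -1.0]]
wrist_force: [0.0, -0.8, 0.6]
gripper_width: 0.003
gripper_force: 0.0
```

Emit:
arm_command([
  [0, -2, 0, 0, 0, 0, 0],
  [0, -2, 0, 0, 0, 0, 0],
])

```text
time_s: 4.45
tcp_pos: [0.411, -0.0466, 0.0516]
ee_rot: [[-0.634, -0.773, -0.001], [-0.773, 0.634, -0.0], [0.001, 0.001, -1.0]]
wrist_force: [-1.7, -1.4, 1.0]
gripper_width: 0.004
gripper_force: 0.7
```

Emit:
arm_command([
  [0, -4.9, 0.5, 0, 0, 0, 0.05],
  [0, -4.9, 0.5, 0, 0, 0, 0.05],
  [0, -4.9, 0.5, 0, 0, 0, 0.05],
  [0, -4.9, 0.5, 0, 0, 0, 0.05],
  [0, -4.9, 0.5, 0, 0, 0, 0.05],
  [0, -4.9, 0.5, 0, 0, 0, 0.05],
  [0, -4.9, 0.5, 0, 0, 0, 0.05],
  [0, -4.9, 0.5, 0, 0, 0, 0.05],
])

```text
time_s: 5.25
tcp_pos: [0.4372, -0.0182, 0.0511]
ee_rot: [[-0.886, -0.463, -0.003], [-0.463, 0.886, -0.001], [0.003, 0.001, -1.0]]
wrist_force: [-2.5, -0.3, 0.2]
gripper_width: 0.005
gripper_force: 0.8
```

```bash
cat >> h.py <<'E'
AX=np.array([.494,-.097])
def rel():
    s=sense(); R=np.array(s['ee_rot']); p=np.array(s['tcp_pos'])[:2]-AX
    print('r',np.hypot(*p).round(4),'ang',np.degrees(np.arctan2(p[1],p[0])).round(1),'-x ang',np.degrees(np.arctan2(-R[1,0],-R[0,0])).round(1),'axis in tool',(R[:2,:2].T@-p*1e3).round(1),'F tool',(R.T@s['wrist_force']).round(2),'z',s['tcp_pos'][2].round(4))
E
python3 - <<'E'
from h import *
rel()
im=shot('top','top3')
h=cv2.cvtColor(im,cv2.COLOR_RGB2HSV); b=((h[...,0]>100)&(h[...,0]<130)&(h[...,1]>120)&(h[...,2]>60)); b[:140]=0;b[240:]=0;b[:,:210]=0;b[:,320:]=0
g=((h[...,0]>45)&(h[...,0]<80)&(h[...,1]>100)); g[:140]=0;g[240:]=0;g[:,:210]=0;g[:,320:]=0
for m in (b,g):
    n,l,s,ce=cv2.connectedComponentsWithStats(m.astype(np.uint8))
    for i in range(1,n):
        if s[i,4]>8:
            v=at('top',ce[i][::-1],.074)[:2]-AX; print(s[i,4],ce[i][::-1].round(1),np.hypot(*v).round(3),np.degrees(np.arctan2(v[1],v[0])).round(1))
E
```

```text
r 0.0971 ang 125.8 -x ang 27.6 axis in tool [-13.9 -96.1] F tool [ 2.35  0.88 -0.16] z 0.0511
37 [167.2 271.8] 0.055 -29.2
56 [171.2 244.5] 0.056 44.6
51 [190.8 283.7] 0.055 -100.0
51 [164.7 257.5] 0.055 8.1
```

Emit:
arm_command([
  [0, -4.9, 0.5, 0, 0, 0, 0.05],
  [0, -4.9, 0.5, 0, 0, 0, 0.05],
  [0, -4.9, 0.5, 0, 0, 0, 0.05],
  [0, -4.9, 0.5, 0, 0, 0, 0.05],
  [0, -4.9, 0.5, 0, 0, 0, 0.05],
  [0, -4.9, 0.5, 0, 0, 0, 0.05],
  [0, -4.9, 0.5, 0, 0, 0, 0.05],
  [0, -4.9, 0.5, 0, 0, 0, 0.05],
])

```text
time_s: 6.1
tcp_pos: [0.4736, -0.0026, 0.0512]
ee_rot: [[-0.997, -0.082, -0.002], [-0.082, 0.997, -0.0], [0.002, -0.0, -1.0]]
wrist_force: [-1.7, 0.1, 0.9]
gripper_width: 0.005
gripper_force: 0.7
```

Emit:
arm_command([
  [0, -4.9, 0.5, 0, 0, 0, 0.05],
  [0, -4.9, 0.5, 0, 0, 0, 0.05],
  [0, -4.9, 0.5, 0, 0, 0, 0.05],
  [0, -4.9, 0.5, 0, 0, 0, 0.05],
  [0, -2.9, 0.3, 0, 0, 0, 0.03],
  [0, -2.9, 0.3, 0, 0, 0, 0.03],
  [0, -2, 0.2, 0, 0, 0, 0.02],
  [0, 0, 0, 0, 0, 0, 0],
])

```text
time_s: 6.9
tcp_pos: [0.502, -0.0006, 0.0515]
ee_rot: [[-0.981, 0.195, 0.0], [0.195, 0.981, 0.0], [-0.0, 0.0, -1.0]]
wrist_force: [-0.9, 0.4, -0.5]
gripper_width: 0.01
gripper_force: 0.3
```

```bash
cat >> h.py <<'E'
def ring(name,zc=.074):
    im=shot('top',name); h=cv2.cvtColor(im,cv2.COLOR_RGB2HSV)
    b=((h[...,0]>100)&(h[...,0]<130)&(h[...,1]>120)&(h[...,2]>60)); g=((h[...,0]>45)&(h[...,0]<80)&(h[...,1]>100)); r=((h[...,0]<8)|(h[...,0]>172))&(h[...,1]>120)&(h[...,2]>80)
    for nm,m,z in (('blue',b,zc),('green',g,zc),('red',r,.055)):
        m=m.copy(); m[:140]=0;m[240:]=0;m[:,:210]=0;m[:,350:]=0
        n,l,s,ce=cv2.connectedComponentsWithStats(m.astype(np.uint8))
        for i in range(1,n):
            if s[i,4]>8:
                v=at('top',ce[i][::-1],z)[:2]-AX; print(nm,s[i,4],ce[i][::-1].round(1),np.hypot(*v).round(3),np.degrees(np.arctan2(v[1],v[0])).round(1))
E
python3 - <<'E'
from h import *
rel(); print(sense()['time_s']); ring('top4')
im=cv2.imread('pics/top4.png'); cv2.imwrite('pics/crop4.png',cv2.resize(im[135:240,212:352],None,fx=5.5,fy=5.5,interpolation=cv2.INTER_CUBIC))
E
```

```text
r 0.0967 ang 85.3 -x ang -11.3 axis in tool [-11.  -96.1] F tool [0.96 0.2  0.52] z 0.0515
6.9
blue 52 [164.5 260.2] 0.055 1.3
blue 38 [179.5 282.8] 0.056 -71.4
blue 53 [205.4 275.1] 0.055 -143.0
green 50 [168.1 273.7] 0.055 -34.5
red 42 [210.5 262. ] 0.055 178.9
red 30 [215.8 335.5] 0.191 -112.0
```

View pics/crop4.png

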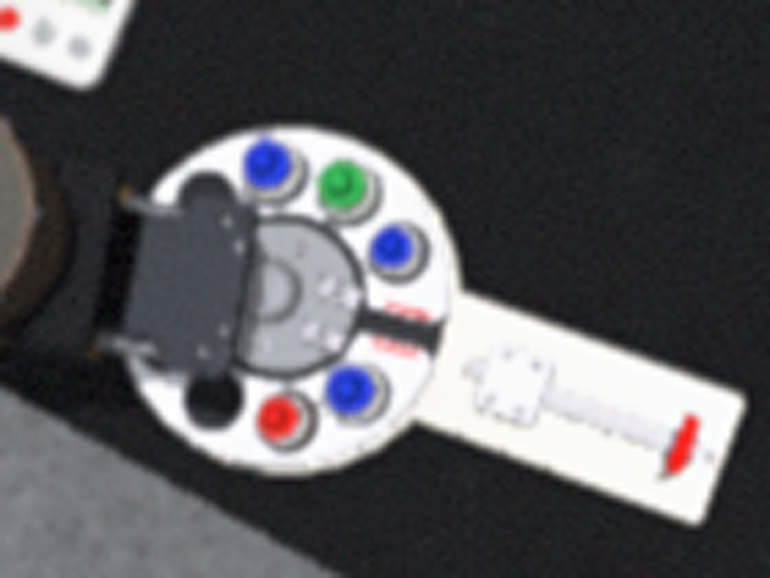

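The slot mouth (crop 440,335) is nearly facing the bolt (470,365), and the tongue and tab have not moved. About 5° remain.

Emit:
arm_command([
  [0, -2.9, 0.3, 0, 0, 0, 0.03],
  [0, -2.9, 0.3, 0, 0, 0, 0.03],
  [0, -2.9, 0.3, 0, 0, 0, 0.03],
  [0, 0, 0, 0, 0, 0, 0],
])

```text
time_s: 7.35
tcp_pos: [0.5112, -0.0017, 0.0516]
ee_rot: [[-0.959, 0.283, 0.001], [0.283, 0.959, 0.0], [-0.001, 0.0, -1.0]]
wrist_force: [-0.8, -0.3, -0.1]
gripper_width: 0.004
gripper_force: 0.1
```

```bash
python3 - <<'E'
from h import *
rel(); print(sense()['time_s']); ring('top5')
E
```

```text
r 0.0968 ang 79.8 -x ang -16.4 axis in tool [-10.5 -96.3] F tool [ 0.71 -0.54  0.1 ] z 0.0516
7.35
blue 53 [164.6 262.3] 0.055 -4.1
blue 37 [181.8 283.4] 0.055 -77.5
blue 52 [206.7 273.3] 0.055 -148.5
green 52 [169.5 275.5] 0.055 -40.1
red 44 [210.5 259.9] 0.055 173.6
red 31 [215.7 335.5] 0.191 -112.0
```

Emit:
arm_command([
  [0, 6, 0, 0, 0, 0, 0],
  [0, 10, 0, 0, 0, 0, 0],
  [0, 0, 0, -40, 0, 0, 0],
  [0, 0, 0, -40, 0, 0, 0],
  [0, 0, 0, -30, 0, 0, -0.14],
  [0, 0, 0, 0, 0, 0, -0.14],
  [0, 0, 0, 0, 0, 0, -0.14],
  [0, 0, 0, 0, 0, 0, -0.14],
])

```text
time_s: 8.2
tcp_pos: [0.4943, 0.003, 0.162]
ee_rot: [[-0.961, -0.276, 0.001], [-0.276, 0.961, 0.001], [-0.001, 0.0, -1.0]]
wrist_force: [-0.5, -0.6, -1.2]
gripper_width: 0.009
gripper_force: 0.0
```

Emit:
arm_command([
  [0, 0, 0, 0, 0, 0, -0.14],
  [0, 0, 0, 0, 0, 0, -0.14],
  [0, 0, 0, 0, 0, 0, -0.14],
  [0, 0, 0, 0, 0, 0, -0.14],
  [0, 0, 0, 0, 0, 0, -0.14],
  [0, 0, 0, 0, 0, 0, -0.14],
  [0, 0, 0, 0, 0, 0, -0.07],
])

```text
time_s: 8.9
tcp_pos: [0.4943, 0.003, 0.1615]
ee_rot: [[-0.373, -0.928, 0.0], [-0.928, 0.373, 0.0], [-0.0, -0.0, -1.0]]
wrist_force: [-0.0, 0.3, 0.5]
gripper_width: 0.003
gripper_force: 0.0
```

```bash
python3 - <<'E'
from h import *
rel(); a=np.radians(68.1); u=np.array([np.cos(a),np.sin(a)])
go([*(AX-.225*u),.15],68.1)
E
```

```text
r 0.1 ang 89.8 -x ang 68.1 axis in tool [ 92.9 -37.1] F tool [-0.27  0.15 -0.46] z 0.1615
shift [317.9 -37.2  11.5] rz deg -0.0 rad -0.0
```

Emit:
arm_command([
  [0, 39.8, -4.6, 0, 0, 0, 0],
  [0, 39.8, -4.6, 0, 0, 0, 0],
  [0, 39.8, -4.6, 0, 0, 0, 0],
  [0, 39.8, -4.6, 0, 0, 0, 0],
  [0, 39.8, -4.6, 0, 0, 0, 0],
  [0, 39.8, -4.6, 0, 0, 0, 0],
  [0, 39.8, -4.6, 0, 0, 0, 0],
  [0, 39.8, -4.6, 0, 0, 0, 0],
])

```text
time_s: 9.7
tcp_pos: [0.4079, -0.3068, 0.1617]
ee_rot: [[-0.377, -0.926, 0.001], [-0.926, 0.377, -0.0], [-0.0, -0.001, -1.0]]
wrist_force: [0.5, -0.0, -0.3]
gripper_width: 0.008
gripper_force: 0.0
```

```bash
python3 - <<'E'
from h import *
rel(); ring('top6',.072)
im=cv2.imread('pics/top6.png'); cv2.imwrite('pics/crop6.png',cv2.resize(im[145:250,222:362],None,fx=5.5,fy=5.5,interpolation=cv2.INTER_CUBIC))
E
```

```text
r 0.2268 ang -112.3 -x ang 67.9 axis in tool [-226.8   -0.7] F tool [-0.14 -0.44  0.33] z 0.1617
```

View pics/crop6.png

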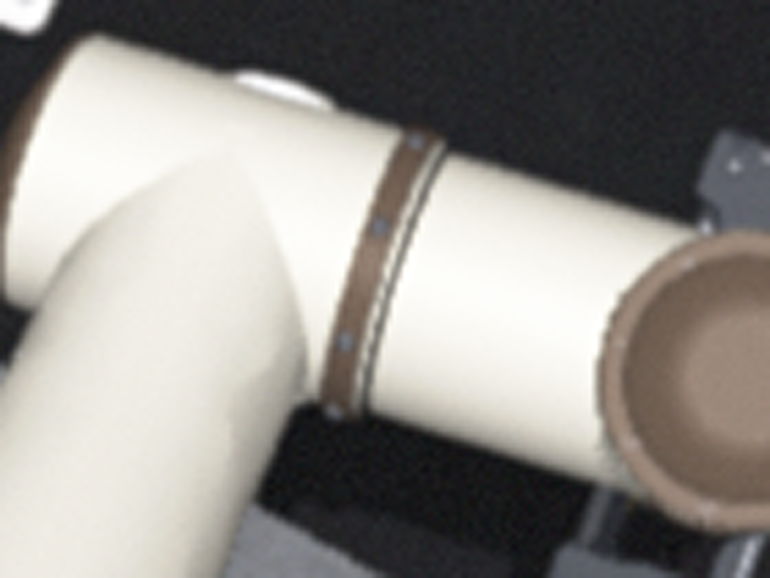

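The arm hides the bolt here, as expected. The tool axis is aligned with the tongue to under 1 mm and is behind the tab, so I can lower.

Emit:
arm_command([
  [0, 0, 0, 31, 0, 0, 0],
  [0, 0, 0, 31, 0, 0, 0],
  [0, 0, 0, 31, 0, 0, 0],
  [0, 0, 0, 30, 0, 0, 0],
  [0, 0, 0, 0, 0, 0, 0],
])

```text
time_s: 10.25
tcp_pos: [0.4056, -0.3042, 0.0353]
ee_rot: [[-0.378, -0.926, -0.008], [-0.926, 0.378, 0.004], [-0.0, 0.009, -1.0]]
wrist_force: [-0.6, 1.3, 0.2]
gripper_width: 0.0
gripper_force: 0.0
```

```bash
python3 - <<'E'
from h import *
rel(); im=shot('scene','s7'); cv2.imwrite('pics/crop7.png',cv2.resize(im[130:270,200:460,::-1],None,fx=3,fy=3,interpolation=cv2.INTER_CUBIC))
E
```

```text
r 0.2253 ang -113.1 -x ang 67.8 axis in tool [-225.3   -3.5] F tool [-1.01  1.05 -0.17] z 0.0353
```

View pics/crop7.png

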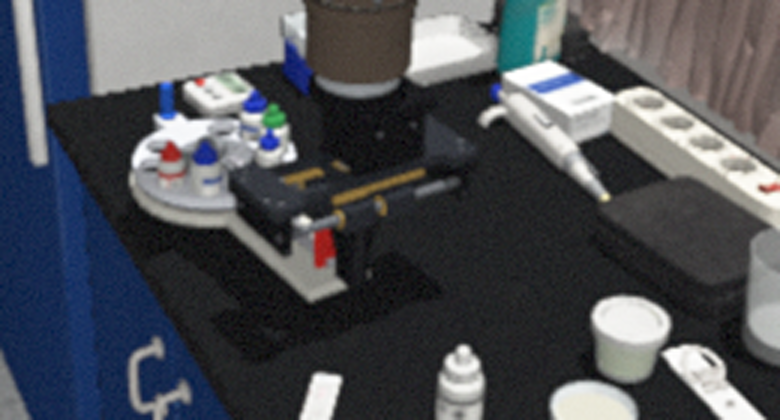

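The picture shows the finger directly behind the red tab (320,245), with the body clear of the bottles.

Emit:
arm_command([
  [0, 0, 0, 0, 0, 0, 0],
  [0, -5, 0, 0, 0, 0, 0],
  [0, -5, 0, 0, 0, 0, 0],
  [0, -4, 0, 0, 0, 0, 0],
  [0, -4, 0, 0, 0, 0, 0],
  [0, -4, 0, 0, 0, 0, 0],
  [0, -4, 0, 0, 0, 0, 0],
])

```text
time_s: 11.0
tcp_pos: [0.4189, -0.2819, 0.0388]
ee_rot: [[-0.377, -0.926, -0.0], [-0.926, 0.377, -0.001], [0.001, -0.0, -1.0]]
wrist_force: [-1.5, -3.2, 2.4]
gripper_width: 0.006
gripper_force: 1.6
```

```bash
python3 -c "
from h import *
rel()"
```

```text
r 0.1996 ang -112.1 -x ang 67.9 axis in tool [-1.996e+02  1.000e-01] F tool [ 3.49  0.15 -2.38] z 0.0388
```

Emit:
arm_command([
  [0, -3, 0, 0, 0, 0, 0],
  [0, -3, 0, 0, 0, 0, 0],
  [0, -3, 0, 0, 0, 0, 0],
  [0, -3, 0, 0, 0, 0, 0],
  [0, -3, 0, 0, 0, 0, 0],
  [0, -3, 0, 0, 0, 0, 0],
])

```text
time_s: 11.6
tcp_pos: [0.4256, -0.265, 0.0386]
ee_rot: [[-0.377, -0.926, -0.0], [-0.926, 0.377, -0.0], [0.0, 0.0, -1.0]]
wrist_force: [-1.3, -2.8, 2.6]
gripper_width: 0.004
gripper_force: 1.6
```

Emit:
arm_command([
  [0, -3, 0, 0, 0, 0, 0],
  [0, -3, 0, 0, 0, 0, 0],
  [0, -3, 0, 0, 0, 0, 0],
  [0, -3, 0, 0, 0, 0, 0],
])

```text
time_s: 12.0
tcp_pos: [0.4301, -0.2538, 0.0385]
ee_rot: [[-0.377, -0.926, -0.0], [-0.926, 0.377, 0.0], [0.0, 0.0, -1.0]]
wrist_force: [-0.9, -2.1, 2.8]
gripper_width: 0.003
gripper_force: 1.6
```

```bash
python3 -c "
from h import *
rel()"
```

```text
r 0.1693 ang -112.2 -x ang 67.8 axis in tool [-169.3    0. ] F tool [ 2.3   0.03 -2.78] z 0.0385
```

Emit:
arm_command([
  [0, -3, 0, 0, 0, 0, 0],
  [0, -3, 0, 0, 0, 0, 0],
  [0, -3, 0, 0, 0, 0, 0],
  [0, -3, 0, 0, 0, 0, 0],
  [0, -3, 0, 0, 0, 0, 0],
  [0, -3, 0, 0, 0, 0, 0],
  [0, -2, 0, 0, 0, 0, 0],
  [0, -1, 0, 0, 0, 0, 0],
])

```text
time_s: 12.8
tcp_pos: [0.4378, -0.2344, 0.0384]
ee_rot: [[-0.377, -0.926, -0.001], [-0.926, 0.377, 0.0], [0.0, 0.001, -1.0]]
wrist_force: [-2.8, -3.1, 2.3]
gripper_width: 0.003
gripper_force: 1.5
```

Emit:
arm_command([
  [0, -1, 0, 0, 0, 0, 0],
  [0, -1, 0, 0, 0, 0, 0],
  [0, -1, 0, 0, 0, 0, 0],
])

```text
time_s: 13.1
tcp_pos: [0.4389, -0.2318, 0.0384]
ee_rot: [[-0.378, -0.926, -0.001], [-0.926, 0.378, 0.0], [0.0, 0.001, -1.0]]
wrist_force: [-2.8, -1.2, 2.4]
gripper_width: 0.005
gripper_force: 1.5
```

Emit:
arm_command([
  [0, -1, 0, 0, 0, 0, 0],
  [0, -1, 0, 0, 0, 0, 0],
])

```text
time_s: 13.3
tcp_pos: [0.4397, -0.2299, 0.0384]
ee_rot: [[-0.378, -0.926, -0.001], [-0.926, 0.378, 0.0], [0.0, 0.001, -1.0]]
wrist_force: [-3.8, -2.5, 1.6]
gripper_width: 0.005
gripper_force: 1.5
```

```bash
python3 -c "
from h import *
rel()"
```

```text
r 0.1436 ang -112.2 -x ang 67.8 axis in tool [-1.436e+02 -1.000e-01] F tool [ 3.74  2.6  -1.55] z 0.0384
```

Emit:
arm_command([
  [0, -1, 0, 0, 0, 0, 0],
  [0, -1, 0, 0, 0, 0, 0],
])

```text
time_s: 13.5
tcp_pos: [0.4404, -0.2281, 0.0384]
ee_rot: [[-0.378, -0.926, -0.001], [-0.926, 0.378, 0.0], [0.0, 0.001, -1.0]]
wrist_force: [-3.5, -2.8, 1.4]
gripper_width: 0.005
gripper_force: 1.5
```

Emit:
arm_command([
  [0, -1, 0, 0, 0, 0, 0],
])

```text
time_s: 13.6
tcp_pos: [0.4407, -0.2273, 0.0385]
ee_rot: [[-0.377, -0.926, -0.001], [-0.926, 0.377, -0.0], [0.001, 0.001, -1.0]]
wrist_force: [-4.2, -7.8, 1.5]
gripper_width: 0.003
gripper_force: 4.5
```

Emit:
arm_command([
  [0, -0.4, 0, 0, 0, 0, 0],
  [0, 0, 0, 0, 0, 0, 0],
])

```text
time_s: 13.8
tcp_pos: [0.4406, -0.2274, 0.0385]
ee_rot: [[-0.377, -0.926, -0.001], [-0.926, 0.377, -0.001], [0.001, 0.001, -1.0]]
wrist_force: [-4.4, -5.5, 1.2]
gripper_width: 0.004
gripper_force: 3.5
```

```bash
python3 -c "
from h import *
rel()"
```

```text
r 0.1409 ang -112.3 -x ang 67.8 axis in tool [-140.9   -0.2] F tool [ 6.71  1.98 -1.18] z 0.0385
```

Emit:
arm_command([
  [0, -0.6, 0, 0, 0, 0, 0],
  [0, -0.4, 0, 0, 0, 0, 0],
  [0, 0, 0, 0, 0, 0, 0],
])

```text
time_s: 14.1
tcp_pos: [0.4407, -0.2273, 0.0385]
ee_rot: [[-0.377, -0.926, -0.002], [-0.926, 0.377, -0.001], [0.002, 0.001, -1.0]]
wrist_force: [-5.4, -10.9, 0.7]
gripper_width: 0.005
gripper_force: 5.9
```

Emit:
arm_command([
  [0, 4, 0, 0, 0, 0, 0],
  [0, 10, 0, 0, 0, 0, 0],
  [0, 20, 0, 0, 0, 0, 0],
  [0, 10, 0, -40, 0, 0, 0],
  [0, 0, 0, -45, 0, 0, 0],
  [0, 0, 0, -45, 0, 0, 0],
  [0, 45, 0, 0, 0, 0, 0],
  [0, 45, 0, 0, 0, 0, 0],
])

```text
time_s: 14.9
tcp_pos: [0.393, -0.351, 0.1712]
ee_rot: [[-0.374, -0.927, 0.007], [-0.927, 0.374, -0.003], [-0.0, -0.008, -1.0]]
wrist_force: [0.4, 0.1, -0.9]
gripper_width: 0.005
gripper_force: 0.0
```

```bash
python3 - <<'E'
from h import *
rel(); s=sense(); print(s['time_s'],s['wrist_force'])
m=camera_model('wrist'); im=shot('wrist','w8'); ring('top8')
go([.2,-.5,.2],68)
E
```

```text
r 0.2733 ang -111.7 -x ang 68.0 axis in tool [-273.3    1.4] F tool [-0.21 -0.33  0.87] z 0.1712
14.9 [ 0.39405583  0.06937899 -0.86397251]
blue 37 [174.  225.8] 0.091 68.0
shift [208.1 119.9 -31.2] rz deg -0.5 rad -0.008
```

Emit:
arm_command([
  [0, 35, 20, -5, 0, 0, 0],
  [0, 35, 20, -5, 0, 0, 0],
  [0, 35, 20, -5, 0, 0, 0],
  [0, 35, 20, -5, 0, 0, 0],
  [0, 35, 20, -5, 0, 0, 0],
  [0, 30, 20, -5, 0, 0, 0],
  [0, 0, 0, 0, 0, 0, 0],
])

```text
time_s: 15.7
tcp_pos: [0.2006, -0.4968, 0.1992]
ee_rot: [[-0.381, -0.924, 0.002], [-0.924, 0.381, -0.002], [0.001, -0.002, -1.0]]
wrist_force: [0.7, 1.1, -0.5]
gripper_width: 0.003
gripper_force: 0.0
```

```bash
python3 - <<'E'
from h import *
print(sense()['time_s']); ring('top9')
im=cv2.imread('pics/top9.png'); cv2.imwrite('pics/crop9.png',cv2.resize(im[145:240,222:357],None,fx=5.5,fy=5.5,interpolation=cv2.INTER_CUBIC))
E
```

```text
15.7
blue 53 [164.6 262.3] 0.055 -4.1
blue 37 [174.  225.8] 0.091 68.0
blue 37 [181.8 283.4] 0.055 -77.5
blue 52 [206.7 273.3] 0.055 -148.5
green 52 [169.5 275.5] 0.055 -40.1
red 30 [206.7 311.3] 0.129 -112.1
red 44 [210.5 259.9] 0.055 173.6
```

View pics/crop9.png

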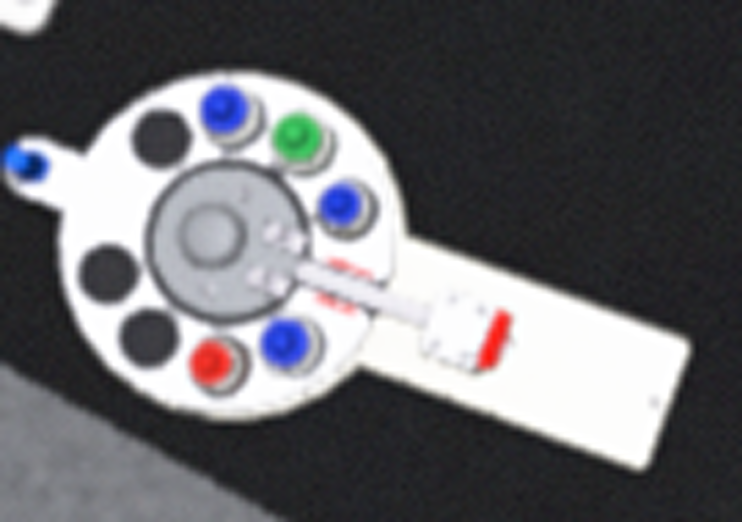

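The bolt runs through the slot into the hub fork and the tab (497,340) is against the guide block. The tongue corners are at the same pixels as at the start.

```bash
python3 -c "
from h import *
print(finish_job())"
```

```text
the job is handed in; nothing more can be done
None
```

The carousel is locked: I turned the ring until its slot faced the bolt, then pushed the bolt fully home (tab against the guide block). The carousel didn't shift, and I handed the job in at about 16 s of the 51 s allowed.

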